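Line up mortar prisms in a row on the stop board

TASK

Square up the three mortar prisms on the green board, face up as they lie, into one tight row along the short side bar: the first one's side against that bar, each next one side to side against its neighbour with no visible gaps, in any order, and all their far ends up against the long rear bar so that its three red tell-tale pins are pushed in. The rear bar is set at a new place each time and held only by magnets, so feel for it gently and do not shove it back from its setting; leave the stopwatch and the spatula beside the board where they are.

Things in the scene. Friction and masses are not known exactly. Their poses are not given: they have to be found in the camera images.
- board: fixed green steel board on feet, 240 mm (x) by 350 mm (y), its upper face 20 mm above this origin, which lies at bench level under the plate's centre; x points away from the robot to the rear bar, -y to the side bar. Rear bar: steel, along y near the +x edge, 334 mm long, 14 mm thick, 18 mm high above the plate; its place along x differs by up to 24 mm and is not reported
- stop_bars: the bars on the board. Origin under the middle of the side bar, on the plate's upper face; axes as the board's. Side bar: fixed, steel, 190 mm long (x), 14 mm thick (y), 18 mm high, at the board's -y edge, its face to the prisms 7 mm from here in +y. The rear bar belongs to this body too, but this pose does not tell its setting
- corner (a point): point on the plate's upper face where the side bar's face meets the rear bar's face when that is at its rearmost; in board coordinates (106, -161, 20) mm; axes as the board's: the side bar's face is the plane y = 0, the rear bar's face lies somewhere between x = -24 mm and x = 0
- rear_bar (a joint): how far (m) the rear bar has been shoved away in +x from the setting it had at the start; 0 = not at all. Its magnets hold it against a push of about 14 N
- pin_1 (a joint): red sprung pin in the rear bar's face, 8 mm thick, 20 mm from the side bar's face and 10 mm above the plate; 0 = standing 5 mm out of the face, 0.005 m = pushed in flush by a prism's end; needs under 0.5 N, but catches on a prism that is slid sideways into it
- pin_2 (a joint): red sprung pin in the rear bar's face, 8 mm thick, 60 mm from the side bar's face and 10 mm above the plate; 0 = standing 5 mm out of the face, 0.005 m = pushed in flush by a prism's end; needs under 0.5 N, but catches on a prism that is slid sideways into it
- pin_3 (a joint): red sprung pin in the rear bar's face, 8 mm thick, 100 mm from the side bar's face and 10 mm above the plate; 0 = standing 5 mm out of the face, 0.005 m = pushed in flush by a prism's end; needs under 0.5 N, but catches on a prism that is slid sideways into it
- specimen_a: hardened grey mortar prism, 40 x 160 x 40 mm, about 0.56 kg; origin at the centre of its underside, y along its 160 mm length, z up. The three prisms are alike and interchangeable; at the start each lies on the board, skew, its length roughly along the board's x
- specimen_b: hardened grey mortar prism, 40 x 160 x 40 mm, about 0.56 kg; origin at the centre of its underside, y along its 160 mm length, z up. The three prisms are alike and interchangeable; at the start each lies on the board, skew, its length roughly along the board's x
- specimen_c: hardened grey mortar prism, 40 x 160 x 40 mm, about 0.56 kg; origin at the centre of its underside, y along its 160 mm length, z up. The three prisms are alike and interchangeable; at the start each lies on the board, skew, its length roughly along the board's x
- stopwatch: bystander: flat dark stopwatch, 57 x 63 x 16 mm, lying on the bench just left of the board (another lies far back, no matter); origin at the centre of its underside
- spatula: bystander: lab spatula with wooden handle, 18 x 220 x 17 mm, length along its y, lying behind the rear bar; origin at the centre of its underside

How it is judged:
At the end, for the whole second after the job is handed in: each prism flat, face up, at rest, square within 0.025 rad; counted from the side bar the three lie within 2, 3.5 and 5 mm of where they would with no gap at all, in any order; every pin pushed in by over 3 of its 5 mm; rear bar shoved back under 3 mm; stopwatch and spatula moved under 15 mm (z of specimen_a in the frame of corner between -0.002 and 0.002 m and angle between the y axis of each of specimen_a, specimen_b, specimen_c and the x axis of board, either way round below 0.025 rad and angle between each of specimen_a, specimen_b, specimen_c's own z axis and vertical below 0.03 rad and linear speed of each of specimen_a, specimen_b, specimen_c below 0.01 m/s and (y of specimen_a in the frame of corner between 0.0185 and 0.022 m or y of specimen_a in the frame of corner between 0.0585 and 0.0635 m or y of specimen_a in the frame of corner between 0.0985 and 0.105 m) and z of specimen_b in the frame of corner between -0.002 and 0.002 m and (y of specimen_b in the frame of corner between 0.0185 and 0.022 m or y of specimen_b in the frame of corner between 0.0585 and 0.0635 m or y of specimen_b in the frame of corner between 0.0985 and 0.105 m) and z of specimen_c in the frame of corner between -0.002 and 0.002 m and (y of specimen_c in the frame of corner between 0.0185 and 0.022 m or y of specimen_c in the frame of corner between 0.0585 and 0.0635 m or y of specimen_c in the frame of corner between 0.0985 and 0.105 m) and value of joint each of pin_1, pin_2, pin_3 above 0.003 m and value of joint rear_bar below 0.003 m and distance of each of stopwatch, spatula from where it was at the start of the episode below 0.015 m); the robot touches nothing.
It fails at once if the rear bar is shoved back from its setting by over 4 mm (value of joint rear_bar above 0.004 m).
It fails at once if a bystander is moved by 15 mm or more (distance of any of stopwatch, spatula from where it was at the start of the episode above 0.015 m).
It also fails if it takes over 72 s, if anything falls off the work surface, if the arm or the gripper's body presses on something with over 40 N, if the wrist force passes 120 N, or if a joint passes its speed limit or range.

ROBOT

A 6-joint arm with a two-finger parallel gripper is mounted at the origin on a cart in front of the work surface, level with it; the furniture and walls round the work are solid. World frame = base frame: x ahead of the robot, y to its left, z up, the work surface at z = 0. Lengths are in m, angles in rad, forces in N, time in s.
With the tool pointing down it reaches from about 0.3 to 0.75 m from the base axis. Payload 8.5 kg.
Tool frame: the origin (TCP) lies between the finger pads; the fingertips stand 14 mm ahead of it and the grasp point (between the pads) lies 5 mm behind it (arm.tip_extent is the distance from the TCP to the fingertips, in m); z points along the fingers, y is the direction in which the jaws open and shut (so a half turn about z gives the same grasp; the last joint's range is limited). The gripper opens to 85 mm and grips with 20 to 120 N. Pads are 22 mm wide; open, the fingers measure 114 mm over their backs; the gripper's body (76 mm by 85 mm) begins 54 mm behind the grasp point. The pads swing forward as they close: fully open they stand 13 mm farther back than shut.
Start: joints at [0.955, 0.381, 1.297, -0, 1.464, -0.215], TCP at [0.215, 0.506, 0.245] pointing down, gripper open.
Joint ranges: [-3.11, 3.11], [-0.89, 2.33], [0.22, 2.48], [-1.42, 4.56], [0.17, 2.85], [-2.88, 2.88]. Speed limits (rad/s): [2.39, 2.39, 3.14, 3.14, 3.14, 3.14].

INTERFACE

Orientations are given as a rotation vector (axis times angle).
In Python, from cell import readout, optics, arm gives the robot as it stands. The module is installed in compiled form; this text tells all that it offers.
- The arm moves only by the shell command python3 -m crank 'ROWS' [FORCE]. ROWS is JSON, a list of rows, each an object of numbers: "grip": the opening, from 0 (shut) to 1 (fully open); "x", "y", "z": the shift along the tool's x, y, z in mm; "wx", "wy", "wz": the turn, a rotation vector about the tool's x, y, z in degrees. In form: [{"grip": .., "x": .., "y": .., "z": .., "wx": .., "wy": .., "wz": ..}, ...]. A call has exactly 10 rows; each row is the pose to reach, as a shift and turn from the pose commanded when the call began, along the tool's axes at that moment; what a row does not reach only later rows make up. A row lasts 1/12 s, in which the tool goes at most 41.7 mm and 7.16 degrees, less where a joint would pass 70% of its speed; a pose out of reach is approached as far as the arm can. A call with a gripper value outside its range is refused whole. The fingers move at their own pace and stop on an object; FORCE is the grip in N (left out, the last holds). Time passes only in rows, so rows that repeat a pose let the fingers close, or fill a call up. It gives the time, the measured TCP pose, the force and the opening at its end, in the units of the state.
- readout.get_obs(): the state, without advancing time (a new reading comes with each control period).
- optics.capture(name): name is "scene" or "top" or "wrist"; returns a dict with "frame" (480x640x3 uint8, red, green, blue), "fx", "fy", "cx", "cy" (pixels), "xyz" and "attitude" of the camera in the world; the wrist camera has in their place "tool_from_camera" (4x4, takes a point from camera to tool coordinates, whose origin is the TCP and whose axes are the flange's). Camera axes: x right, y down, z forward; pixel columns grow to the right and rows downward; lengths in m; the calibration is good to about 2 mm. The wrist camera is an equidistant fisheye: a pixel r from the principal point sees the ray r / f radians off the axis. A picture is of the moment at which its call begins: read the wrist's pose just before it. There is no depth.
- arm.sign_off(): hands the job in, once; it reports no verdict.
The state is a dict: "clock": time; "qpos": joint angles; "joint_vel": joint speeds; "effort": joint torques, N m; "ee_pos": TCP position; "eef_rot": TCP orientation; "contact_force": force on the tool from outside, world axes, zero at the start; "ft_torque": the same for the moment, N m; "width": finger opening in m.
Only numpy, scipy, OpenCV 4.12 (cv2) and the standard library are available. Lean on these libraries where they do the work, as an engineer would, in place of code of your own. Each camera call takes 0.05 s, during which the arm holds its last target. There are 200 camera calls.

## Working session

There is one attempt and no reset: what is moved stays moved. The work goes in short steps, Python scripts to look and compute and a shell command to move; the robot and the scene stay as the last step left them, time stands still between calls to the robot, and variables do not carry over. Pictures are saved under pics/ and viewed, about 8 in all and at most 12, crops included, and the job is handed in when it is done.

```bash
mkdir -p pics
python3 - <<'E'
from cell import readout, optics, arm
import cv2,numpy as np
o=readout.get_obs();print(o)
for n in("top","scene"):
    c=optics.capture(n);cv2.imwrite(f"pics/{n}0.png",c["frame"][...,::-1]);print(n,[c[k] for k in("fx","fy","cx","cy","xyz","attitude")])
E
```

```text
{'clock': 0.0, 'qpos': array([ 9.54695998e-01,  3.81210319e-01,  1.29828990e+00, -5.07529019e-06,
        1.46358442e+00, -2.15279101e-01]), 'joint_vel': array([ 7.63759018e-04, -9.06598983e-04,  2.99697704e-04, -1.64070253e-03,
        1.47285342e-03,  6.65589540e-05]), 'effort': array([-3.07625287e-04, -4.48462880e+01, -2.31274867e+01, -2.46174095e-04,
        4.77031790e-03,  1.99057304e-06]), 'ee_pos': array([0.21442351, 0.50617717, 0.24469424]), 'eef_rot': array([-6.25282317e-01, -3.07812696e+00,  2.14682112e-03]), 'contact_force': array([ 0.69860706, -0.66871819,  0.18095485]), 'ft_torque': array([ 0.00516091,  0.05821271, -0.00353905]), 'width': 0.08539679252198693}
top [603.5501525007854, 603.5501525007854, 317.80139418936534, 242.83121713212685, array([0.47214239, 0.17615946, 0.99662669]), array([-2.10218155,  2.13304281, -0.21186791])]
scene [624.9578167887184, 624.9578167887184, 318.25985359247977, 237.87224088395052, array([ 0.13841182, -0.38117676,  0.7563388 ]), array([-2.20954859,  0.87683086, -0.39245837])]
```

View pics/top0.png

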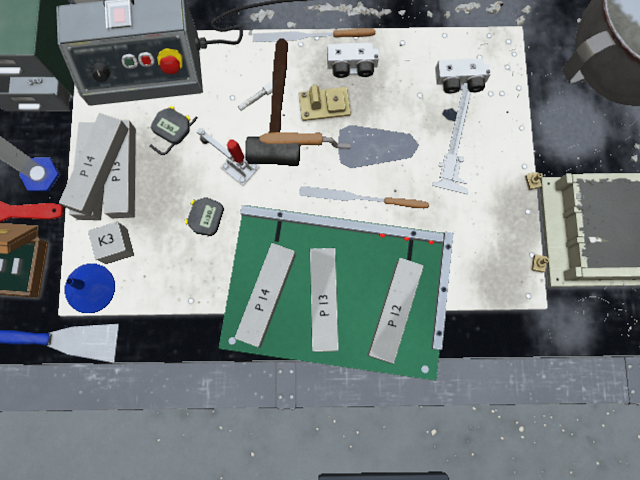

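View pics/scene0.png

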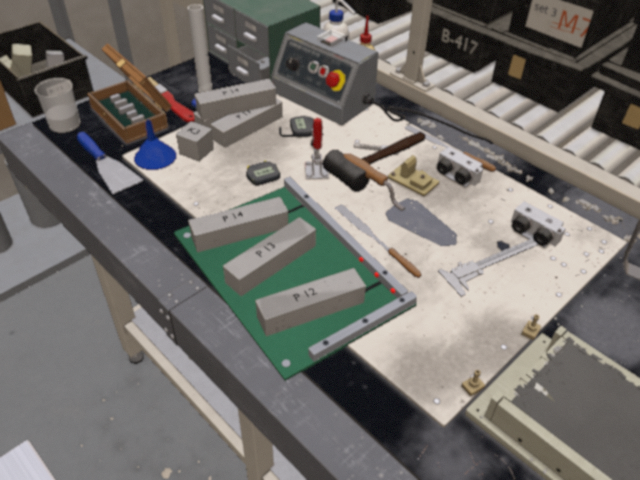

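```bash
cat > h.py <<'E'
import numpy as np,cv2
from scipy.spatial.transform import Rotation as R
def cast(c,uv,z):
    uv=np.atleast_2d(np.asarray(uv,float))
    d=np.c_[(uv[:,0]-c["cx"])/c["fx"],(uv[:,1]-c["cy"])/c["fy"],np.ones(len(uv))]@R.from_rotvec(c["attitude"]).as_matrix().T
    return c["xyz"]+d*((z-c["xyz"][2])/d[:,2])[:,None]
E
python3 - <<'E'
from cell import optics
from h import *
c=optics.capture("top");f=c["frame"];h=cv2.cvtColor(f,cv2.COLOR_RGB2HSV)
g=((h[...,0]>50)&(h[...,0]<90)&(h[...,1]>80)).astype(np.uint8)
g[:200]=0;g[:,:210]=0;g[:,460:]=0
hull=cv2.convexHull(max(cv2.findContours(g,0,2)[0],key=cv2.contourArea))
print("green approx",cv2.approxPolyDP(hull,4,True).reshape(-1,2).tolist())
m=np.zeros_like(g);cv2.fillConvexPoly(m,hull,1)
v=h[...,2]; t=((m>0)&(h[...,1]<45)&(v>100)).astype(np.uint8)
t=cv2.morphologyEx(t,cv2.MORPH_CLOSE,np.ones((5,5)));t=cv2.morphologyEx(t,cv2.MORPH_OPEN,np.ones((5,5)))
vis=cv2.resize(f[195:390,210:460,::-1],None,fx=3,fy=3,interpolation=cv2.INTER_CUBIC)
for k in cv2.findContours(t,0,2)[0]:
    if cv2.contourArea(k)<800:continue
    r=cv2.minAreaRect(k);b=cv2.boxPoints(r)
    P=cast(c,b,.060)[:,:2];e=[np.linalg.norm(P[i]-P[i-1]) for i in(1,2)]
    i=0 if e[0]>e[1] else 1; a=P[i+1]-P[i]; a=a*np.sign(a[0])
    print("prism",P.mean(0).round(4),np.round(e,4),"ang",np.degrees(np.arctan2(a[1],a[0])).round(2),b.round(0).tolist())
    cv2.polylines(vis,[np.int32((b-[210,195]+.5)*3)],1,(0,0,255),1)
rd=(((h[...,0]<8)|(h[...,0]>172))&(h[...,1]>150)).astype(np.uint8);rd[:225]=0;rd[250:]=0;rd[:,:360]=0;rd[:,450:]=0
n,_,s,ce=cv2.connectedComponentsWithStats(rd);print("pins",[(ce[i].round(1).tolist(),cast(c,ce[i],.030)[0].round(4).tolist()) for i in range(1,n)])
cv2.imwrite("pics/v.png",vis)
E
```

```text
green approx [[242, 216], [441, 243], [435, 379], [220, 349]]
prism [0.5533 0.054 ] [0.1611 0.0411] ang -19.07 [[368.0, 356.0], [398.0, 257.0], [424.0, 265.0], [393.0, 364.0]]
prism [0.5719 0.166 ] [0.0407 0.1607] ang 0.32 [[309.0, 248.0], [335.0, 247.0], [338.0, 351.0], [312.0, 351.0]]
prism [0.5775 0.2613] [0.1703 0.0485] ang -21.42 [[227.0, 342.0], [268.0, 240.0], [296.0, 251.0], [256.0, 353.0]]
pins [([382.0, 235.0], [0.6779, 0.0683, 0.03]), ([406.4, 238.4], [0.6717, 0.0286, 0.03]), ([430.9, 241.9], [0.6652, -0.0111, 0.03])]
```

View pics/v.png

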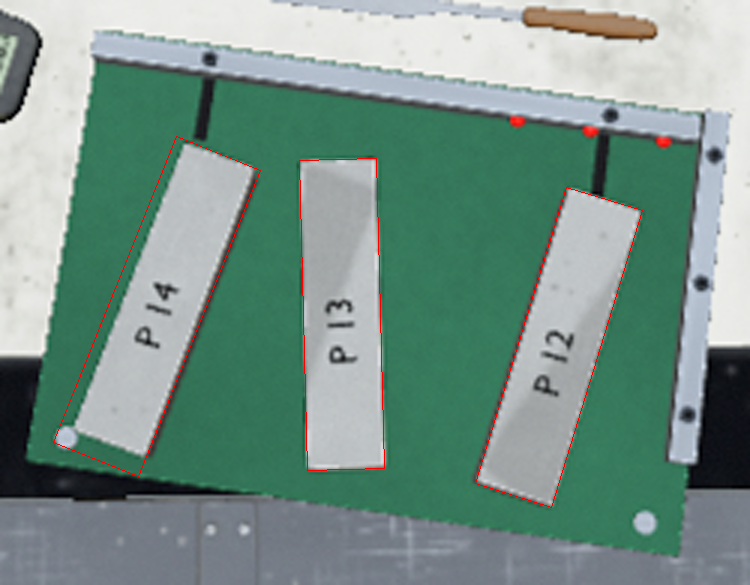

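```bash
cat >> h.py <<'E'
YAW=np.radians(-9.09); XB=np.array([np.cos(YAW),np.sin(YAW)]); YB=np.array([-XB[1],XB[0]])
O=np.array([.6652,-.0111])-.020*YB+.0025*XB   # side face / rear face corner estimate
def tob(p): d=(np.asarray(p)[...,:2]-O); return np.stack([d@XB,d@YB],-1)*1000
def tow(bx,by): return O+(bx*XB+by*YB)/1000
def row(o,p,z,th):
    R0=R.from_rotvec(o["eef_rot"]);t=np.radians(th);c,s=np.cos(t),np.sin(t)
    R1=R.from_matrix(np.array([[c,s,0],[s,-c,0],[0,0,-1.]]))
    return "xyz mm",(R0.inv().apply(np.r_[p,z]-o["ee_pos"])*1000).round(1),"w deg",np.degrees((R0.inv()*R1).as_rotvec()).round(2)
E
python3 - <<'E'
from cell import readout,optics
from h import *
o=readout.get_obs();c=optics.capture("top")
v=lambda p:np.array(p)/3+[209.5,194.5]
print("side edge top",tob(cast(c,[v((704,115)),v((668,460))],.038)))
print("rear bar inner top edge",tob(cast(c,[v((95,57)),v((700,138))],.038)))
p14=cast(c,[v((184,140)),v((258,170)),v((148,457)),v((76,431))],.060);print("p14",p14.mean(0),p14.round(4).tolist())
A={'12':(.5533,.054),'13':(.5719,.166),'14':p14.mean(0)[:2]}
for k in A: print(k,tob(A[k]))
print(row(o,A['12'],.15,161),row(o,A['12'],.052,161))
E
```

```text
side edge top [[  13.74627975    1.4562772 ]
 [-172.34597318    1.10759241]]
rear bar inner top edge [[ -1.69900227 333.45102209]
 [  0.77247175   2.28784285]]
p14 [0.58096578 0.25662817 0.06      ] [[0.6641, 0.248, 0.06], [0.6474, 0.2091, 0.06], [0.4994, 0.2663, 0.06], [0.513, 0.3031, 0.06]]
12 [-123.27956309   66.60383181]
13 [-122.60755474  180.13580266]
14 [-127.97358419  271.05807425]
('xyz mm', array([-488.5, -284.1,   95.1]), 'w deg', array([-0.06, -0.02, -3.96])) ('xyz mm', array([-488.5, -284. ,  193.1]), 'w deg', array([-0.06, -0.02, -3.96]))
```

```bash
python3 -m crank '[{"grip":1,"x":-488,"y":-284,"z":95,"wz":-4},{"grip":1,"x":-488,"y":-284,"z":95,"wz":-4},{"grip":1,"x":-488,"y":-284,"z":95,"wz":-4},{"grip":1,"x":-488,"y":-284,"z":95,"wz":-4},{"grip":1,"x":-488,"y":-284,"z":95,"wz":-4},{"grip":1,"x":-488,"y":-284,"z":95,"wz":-4},{"grip":1,"x":-488,"y":-284,"z":95,"wz":-4},{"grip":1,"x":-488,"y":-284,"z":95,"wz":-4},{"grip":1,"x":-488,"y":-284,"z":95,"wz":-4},{"grip":1,"x":-488,"y":-284,"z":95,"wz":-4}]' 30
python3 - <<'E'
from cell import readout
from h import *
o=readout.get_obs();print(row(o,(.5533,.054),.15,161))
E
```

```text
('xyz mm', array([-488.4, -284.1,   95.1]), 'w deg', array([-0.05, -0.01, -3.97]))$[0]: bad value
```

```bash
python3 -m crank '[{"grip":1,"x":-488,"y":-284,"z":95,"wx":0,"wy":0,"wz":-4},{"grip":1,"x":-488,"y":-284,"z":95,"wx":0,"wy":0,"wz":-4},{"grip":1,"x":-488,"y":-284,"z":95,"wx":0,"wy":0,"wz":-4},{"grip":1,"x":-488,"y":-284,"z":95,"wx":0,"wy":0,"wz":-4},{"grip":1,"x":-488,"y":-284,"z":95,"wx":0,"wy":0,"wz":-4},{"grip":1,"x":-488,"y":-284,"z":95,"wx":0,"wy":0,"wz":-4},{"grip":1,"x":-488,"y":-284,"z":95,"wx":0,"wy":0,"wz":-4},{"grip":1,"x":-488,"y":-284,"z":95,"wx":0,"wy":0,"wz":-4},{"grip":1,"x":-488,"y":-284,"z":95,"wx":0,"wy":0,"wz":-4},{"grip":1,"x":-488,"y":-284,"z":95,"wx":0,"wy":0,"wz":-4}]' 30
python3 - <<'E'
from cell import readout
from h import *
o=readout.get_obs();print(row(o,(.5533,.054),.15,161))
E
```

```text
clock: 1.03
ee_pos: [0.4617, 0.1756, 0.1759]
eef_rot: [0.518, 3.099, 0.0]
contact_force: [0.4, 0.1, -0.4]
width: 0.0854
('xyz mm', array([-126.1,  -85.3,   25.9]), 'w deg', array([0.01, 0.  , 0.03]))
```

```bash
python3 -m crank '[{"grip":1,"x":-42,"y":-28,"z":9,"wx":0,"wy":0,"wz":0},{"grip":1,"x":-84,"y":-56,"z":18,"wx":0,"wy":0,"wz":0},{"grip":1,"x":-126,"y":-85,"z":26,"wx":0,"wy":0,"wz":0},{"grip":1,"x":-126,"y":-85,"z":26,"wx":0,"wy":0,"wz":0},{"grip":1,"x":-126,"y":-85,"z":26,"wx":0,"wy":0,"wz":0},{"grip":1,"x":-126,"y":-85,"z":26,"wx":0,"wy":0,"wz":0},{"grip":1,"x":-126,"y":-85,"z":50,"wx":0,"wy":0,"wz":0},{"grip":1,"x":-126,"y":-85,"z":50,"wx":0,"wy":0,"wz":0},{"grip":1,"x":-126,"y":-85,"z":50,"wx":0,"wy":0,"wz":0},{"grip":1,"x":-126,"y":-85,"z":50,"wx":0,"wy":0,"wz":0}]' 30
python3 - <<'E'
from cell import readout
from h import *
o=readout.get_obs();print(row(o,(.5533,.054),.052,161))
E
```

```text
clock: 1.87
ee_pos: [0.5524, 0.057, 0.1271]
eef_rot: [0.516, 3.098, 0.0]
contact_force: [0.2, 0.4, 0.7]
width: 0.0853
('xyz mm', array([-1.8, -2.6, 75.1]), 'w deg', array([0.01, 0.03, 0.1 ]))
```

```bash
python3 -m crank '[{"grip":1,"x":-2,"y":-3,"z":38,"wx":0,"wy":0,"wz":0},{"grip":1,"x":-2,"y":-3,"z":75,"wx":0,"wy":0,"wz":0},{"grip":1,"x":-2,"y":-3,"z":75,"wx":0,"wy":0,"wz":0},{"grip":1,"x":-2,"y":-3,"z":75,"wx":0,"wy":0,"wz":0},{"grip":0.3,"x":-2,"y":-3,"z":75,"wx":0,"wy":0,"wz":0},{"grip":0.3,"x":-2,"y":-3,"z":75,"wx":0,"wy":0,"wz":0},{"grip":0.3,"x":-2,"y":-3,"z":75,"wx":0,"wy":0,"wz":0},{"grip":0.3,"x":-2,"y":-3,"z":75,"wx":0,"wy":0,"wz":0},{"grip":0.3,"x":-2,"y":-3,"z":75,"wx":0,"wy":0,"wz":0},{"grip":0.3,"x":-2,"y":-3,"z":75,"wx":0,"wy":0,"wz":0}]' 40
python3 - <<'E'
from cell import readout
from h import *
o=readout.get_obs();print(row(o,tow(-100,30),.052,170.91));print(row(o,tow(-100,20),.052,170.91),tob(o["ee_pos"]))
E
```

```text
clock: 2.7
ee_pos: [0.554, 0.0527, 0.0528]
eef_rot: [0.517, 3.096, 0.0]
contact_force: [-1.3, -0.3, 6.8]
width: 0.0385
('xyz mm', array([-28.1, -31. ,   0.9]), 'w deg', array([ 0.02,  0.15, -9.88]))
('xyz mm', array([-29.8, -40.9,   0.9]), 'w deg', array([ 0.02,  0.15, -9.88])) [-122.36923937   65.4044614 ]
```

```bash
python3 -m crank '[{"grip":0.3,"x":-5,"y":-4,"z":0,"wx":0,"wy":0,"wz":-2.5},{"grip":0.3,"x":-12,"y":-10,"z":0,"wx":0,"wy":0,"wz":-5},{"grip":0.3,"x":-20,"y":-18,"z":0,"wx":0,"wy":0,"wz":-8},{"grip":0.3,"x":-26,"y":-25,"z":0,"wx":0,"wy":0,"wz":-10},{"grip":0.3,"x":-29,"y":-32,"z":0,"wx":0,"wy":0,"wz":-10},{"grip":0.3,"x":-29,"y":-36,"z":0,"wx":0,"wy":0,"wz":-10},{"grip":0.3,"x":-29,"y":-36,"z":0,"wx":0,"wy":0,"wz":-10},{"grip":0.3,"x":-29,"y":-36,"z":0,"wx":0,"wy":0,"wz":-10},{"grip":0.3,"x":-29,"y":-36,"z":0,"wx":0,"wy":0,"wz":-10},{"grip":0.3,"x":-29,"y":-36,"z":0,"wx":0,"wy":0,"wz":-10}]' 40
python3 - <<'E'
from cell import readout
from h import *
o=readout.get_obs();print(row(o,tow(-100,20),.052,170.91),tob(o["ee_pos"]),o["contact_force"])
E
```

```text
clock: 3.53
ee_pos: [0.5703, 0.0088, 0.0528]
eef_rot: [0.246, 3.128, -0.001]
contact_force: [1.3, -1.7, 5.5]
width: 0.0389
('xyz mm', array([ 0.6, -4.6,  0.8]), 'w deg', array([-0.03,  0.22,  0.11])) [-99.36514978  24.60598246] [ 1.29814441 -1.71876652  5.45980845]
```

```bash
python3 -m crank '[{"grip":0.3,"x":0,"y":-1,"z":0,"wx":0,"wy":0,"wz":0},{"grip":0.3,"x":0,"y":-2,"z":0,"wx":0,"wy":0,"wz":0},{"grip":0.3,"x":0,"y":-3,"z":0,"wx":0,"wy":0,"wz":0},{"grip":0.3,"x":0,"y":-3.5,"z":0,"wx":0,"wy":0,"wz":0},{"grip":0.3,"x":0,"y":-4,"z":0,"wx":0,"wy":0,"wz":0},{"grip":0.3,"x":0,"y":-4,"z":0,"wx":0,"wy":0,"wz":0},{"grip":0.3,"x":0,"y":-4,"z":0,"wx":0,"wy":0,"wz":0},{"grip":0.3,"x":0,"y":-4,"z":0,"wx":0,"wy":0,"wz":0},{"grip":0.3,"x":0,"y":-4,"z":0,"wx":0,"wy":0,"wz":0},{"grip":0.3,"x":0,"y":-4,"z":0,"wx":0,"wy":0,"wz":0}]' 40
python3 - <<'E'
from cell import readout
from h import *
o=readout.get_obs();print(tob(o["ee_pos"]),o["contact_force"],o["ft_torque"])
E
```

```text
clock: 4.37
ee_pos: [0.5695, 0.006, 0.0528]
eef_rot: [0.245, 3.128, 0.002]
contact_force: [1.9, 4.5, 6.7]
width: 0.039
[-99.7098581   21.79274324] [1.9343317  4.46750762 6.65221865] [ 0.76480218 -0.22708584 -0.02842739]
```

```bash
python3 -m crank '[{"grip":0.3,"x":0,"y":-1,"z":0,"wx":0,"wy":0,"wz":0},{"grip":0.3,"x":0,"y":-1.5,"z":0,"wx":0,"wy":0,"wz":0},{"grip":0.3,"x":-2,"y":-1.5,"z":0,"wx":0,"wy":0,"wz":0},{"grip":0.3,"x":-5,"y":-1.5,"z":0,"wx":0,"wy":0,"wz":0},{"grip":0.3,"x":-8,"y":-1.5,"z":0,"wx":0,"wy":0,"wz":0},{"grip":0.3,"x":-11,"y":-1.5,"z":0,"wx":0,"wy":0,"wz":0},{"grip":0.3,"x":-13,"y":-1.5,"z":0,"wx":0,"wy":0,"wz":0},{"grip":0.3,"x":-14,"y":-1.5,"z":0,"wx":0,"wy":0,"wz":0},{"grip":0.3,"x":-14,"y":-1.5,"z":0,"wx":0,"wy":0,"wz":0},{"grip":0.3,"x":-14,"y":-1.5,"z":0,"wx":0,"wy":0,"wz":0}]' 40
cat > s.py <<'E'
from cell import readout
from h import *
o=readout.get_obs();f=o["contact_force"];print("board xy",tob(o["ee_pos"]).round(2),"F board",round(f[:2]@XB,1),round(f[:2]@YB,1),round(f[2],1),"Mz",o["ft_torque"][2].round(2))
E
python3 s.py
```

```text
clock: 5.2
ee_pos: [0.5815, 0.0019, 0.0528]
eef_rot: [-0.245, -3.132, -0.0]
contact_force: [-5.5, 1.0, 10.5]
width: 0.0389
board xy [-87.23  19.64] F board -5.6 0.1 10.5 Mz 0.0
```

```bash
python3 -m crank '[{"grip":0.3,"x":0,"y":-0.5,"z":-0.5,"wx":0,"wy":0,"wz":0},{"grip":0.3,"x":0,"y":-1,"z":-0.5,"wx":0,"wy":0,"wz":0},{"grip":0.3,"x":0,"y":-1.5,"z":-0.5,"wx":0,"wy":0,"wz":0},{"grip":0.3,"x":0,"y":-2,"z":-0.5,"wx":0,"wy":0,"wz":0},{"grip":0.3,"x":0,"y":-2,"z":-0.5,"wx":0,"wy":0,"wz":0},{"grip":0.3,"x":0,"y":-2,"z":-0.5,"wx":0,"wy":0,"wz":0},{"grip":0.3,"x":0,"y":-2,"z":-0.5,"wx":0,"wy":0,"wz":0},{"grip":0.3,"x":0,"y":-2,"z":-0.5,"wx":0,"wy":0,"wz":0},{"grip":0.3,"x":0,"y":-2,"z":-0.5,"wx":0,"wy":0,"wz":0},{"grip":0.3,"x":0,"y":-2,"z":-0.5,"wx":0,"wy":0,"wz":0}]' 40; python3 s.py
```

```text
clock: 6.03
ee_pos: [0.5817, 0.0014, 0.0528]
eef_rot: [0.244, 3.132, 0.004]
contact_force: [-2.8, 9.7, 8.3]
width: 0.0388
board xy [-86.97  19.11] F board -4.2 9.1 8.3 Mz 0.26
```

```bash
python3 -m crank '[{"grip":0.3,"x":0,"y":0.5,"z":-0.5,"wx":0,"wy":0,"wz":0},{"grip":0.3,"x":-0.5,"y":0.5,"z":-0.5,"wx":0,"wy":0,"wz":0},{"grip":0.3,"x":-1,"y":0.5,"z":-0.5,"wx":0,"wy":0,"wz":0},{"grip":0.3,"x":-1.5,"y":0.5,"z":-0.5,"wx":0,"wy":0,"wz":0},{"grip":0.3,"x":-2,"y":0.5,"z":-0.5,"wx":0,"wy":0,"wz":0},{"grip":0.3,"x":-2.5,"y":0.5,"z":-0.5,"wx":0,"wy":0,"wz":0},{"grip":0.3,"x":-3,"y":0.5,"z":-0.5,"wx":0,"wy":0,"wz":0},{"grip":0.3,"x":-3,"y":0.5,"z":-0.5,"wx":0,"wy":0,"wz":0},{"grip":0.3,"x":-3,"y":0.5,"z":-0.5,"wx":0,"wy":0,"wz":0},{"grip":0.3,"x":-3,"y":0.5,"z":-0.5,"wx":0,"wy":0,"wz":0}]' 40; python3 s.py
```

```text
clock: 6.87
ee_pos: [0.5834, 0.0011, 0.0528]
eef_rot: [-0.244, -3.129, -0.003]
contact_force: [-7.3, 7.0, 7.4]
width: 0.039
board xy [-85.19  19.17] F board -8.3 5.7 7.4 Mz 0.26
```

```bash
python3 -m crank '[{"grip":0.3,"x":0.5,"y":0.7,"z":-1,"wx":0,"wy":0,"wz":0},{"grip":0.3,"x":0.5,"y":0.7,"z":-2,"wx":0,"wy":0,"wz":0},{"grip":0.3,"x":0.5,"y":0.7,"z":-2.5,"wx":0,"wy":0,"wz":0},{"grip":0.3,"x":0.5,"y":0.7,"z":-2.5,"wx":0,"wy":0,"wz":0},{"grip":0.3,"x":0,"y":0.7,"z":-2.5,"wx":0,"wy":0,"wz":0},{"grip":0.3,"x":0,"y":0.7,"z":-2.5,"wx":0,"wy":0,"wz":0},{"grip":0.3,"x":0,"y":0.7,"z":-2.5,"wx":0,"wy":0,"wz":0},{"grip":0.3,"x":0,"y":0.7,"z":-2.5,"wx":0,"wy":0,"wz":0},{"grip":0.3,"x":0,"y":0.7,"z":-2.5,"wx":0,"wy":0,"wz":0},{"grip":0.3,"x":0,"y":0.7,"z":-2.5,"wx":0,"wy":0,"wz":0}]' 40; python3 s.py
```

```text
clock: 7.7
ee_pos: [0.5843, 0.001, 0.0541]
eef_rot: [-0.245, -3.13, -0.002]
contact_force: [-1.7, 5.5, -6.5]
width: 0.0393
board xy [-84.3   19.18] F board -2.5 5.1 -6.5 Mz 0.37
```

```bash
python3 -m crank '[{"grip":0.3,"x":-0.5,"y":0,"z":0,"wx":0,"wy":0,"wz":0},{"grip":0.3,"x":-1,"y":0,"z":0,"wx":0,"wy":0,"wz":0},{"grip":0.3,"x":-1.5,"y":0,"z":0,"wx":0,"wy":0,"wz":0},{"grip":0.3,"x":-2,"y":0,"z":0,"wx":0,"wy":0,"wz":0},{"grip":0.3,"x":-2.5,"y":0,"z":0,"wx":0,"wy":0,"wz":0},{"grip":0.3,"x":-2.5,"y":0,"z":0,"wx":0,"wy":0,"wz":0},{"grip":0.3,"x":-2.5,"y":0,"z":0,"wx":0,"wy":0,"wz":0},{"grip":0.3,"x":-2.5,"y":0,"z":0,"wx":0,"wy":0,"wz":0},{"grip":0.3,"x":-2.5,"y":0,"z":0,"wx":0,"wy":0,"wz":0},{"grip":0.3,"x":-2.5,"y":0,"z":0,"wx":0,"wy":0,"wz":0}]' 40; python3 s.py
python3 - <<'E'
from cell import optics
from h import *
c=optics.capture("top");cv2.imwrite("pics/v2.png",cv2.resize(c["frame"][220:300,340:460,::-1],None,fx=6,fy=6,interpolation=cv2.INTER_CUBIC))
E
```

```text
clock: 8.53
ee_pos: [0.5868, 0.0006, 0.0541]
eef_rot: [-0.245, -3.13, -0.002]
contact_force: [-2.2, 6.3, -5.7]
width: 0.0391
board xy [-81.8   19.19] F board -3.1 5.8 -5.7 Mz 0.34
```

View pics/v2.png

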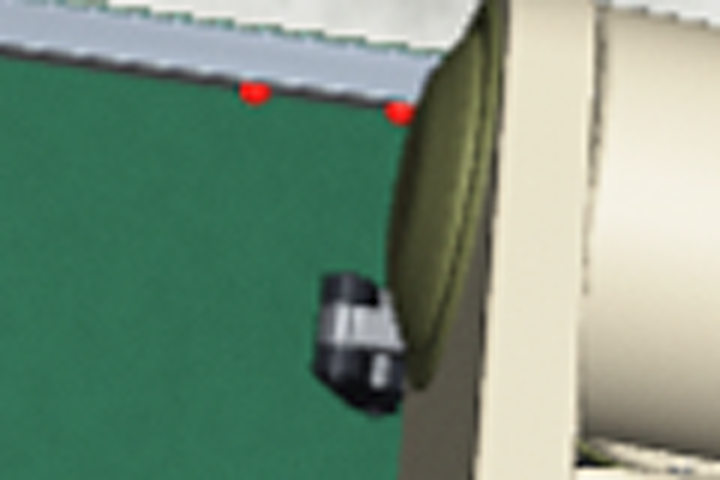

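```bash
python3 -m crank '[{"grip":0.3,"x":-0.4,"y":0,"z":0,"wx":0,"wy":0,"wz":0},{"grip":0.3,"x":-0.8,"y":0,"z":0,"wx":0,"wy":0,"wz":0},{"grip":0.3,"x":-1.2,"y":0,"z":0,"wx":0,"wy":0,"wz":0},{"grip":0.3,"x":-1.5,"y":0,"z":0,"wx":0,"wy":0,"wz":0},{"grip":0.3,"x":-1.5,"y":0,"z":0,"wx":0,"wy":0,"wz":0},{"grip":0.3,"x":-1.5,"y":0,"z":0,"wx":0,"wy":0,"wz":0},{"grip":0.3,"x":-1.5,"y":0,"z":0,"wx":0,"wy":0,"wz":0},{"grip":0.3,"x":-1.5,"y":0,"z":0,"wx":0,"wy":0,"wz":0},{"grip":0.3,"x":-1.5,"y":0,"z":0,"wx":0,"wy":0,"wz":0},{"grip":0.3,"x":-1.5,"y":0,"z":0,"wx":0,"wy":0,"wz":0}]' 40; python3 s.py
```

```text
clock: 9.42
ee_pos: [0.5882, 0.0004, 0.0541]
eef_rot: [-0.245, -3.13, -0.002]
contact_force: [-2.4, 5.5, -5.8]
width: 0.039
board xy [-80.32  19.19] F board -3.2 5.0 -5.8 Mz 0.35
```

```bash
python3 -m crank '[{"grip":0.3,"x":-0.4,"y":0,"z":0,"wx":0,"wy":0,"wz":0},{"grip":0.3,"x":-0.8,"y":0,"z":0,"wx":0,"wy":0,"wz":0},{"grip":0.3,"x":-1.2,"y":0,"z":0,"wx":0,"wy":0,"wz":0},{"grip":0.3,"x":-1.5,"y":0,"z":0,"wx":0,"wy":0,"wz":0},{"grip":0.3,"x":-1.5,"y":0,"z":0,"wx":0,"wy":0,"wz":0},{"grip":0.3,"x":-1.5,"y":0,"z":0,"wx":0,"wy":0,"wz":0},{"grip":0.3,"x":-1.5,"y":0,"z":0,"wx":0,"wy":0,"wz":0},{"grip":0.3,"x":-1.5,"y":0,"z":0,"wx":0,"wy":0,"wz":0},{"grip":0.3,"x":-1.5,"y":0,"z":0,"wx":0,"wy":0,"wz":0},{"grip":0.3,"x":-1.5,"y":0,"z":0,"wx":0,"wy":0,"wz":0}]' 40; python3 s.py
```

```text
clock: 10.25
ee_pos: [0.5885, 0.0004, 0.0541]
eef_rot: [-0.244, -3.127, -0.002]
contact_force: [-7.3, 5.5, -2.8]
width: 0.0391
board xy [-80.08  19.19] F board -8.1 4.2 -2.8 Mz 0.27
```

```bash
python3 -m crank '[{"grip":0.3,"x":0.5,"y":0,"z":0.7,"wx":0,"wy":0,"wz":0},{"grip":0.3,"x":0.7,"y":0,"z":1.4,"wx":0,"wy":0,"wz":0},{"grip":0.3,"x":0.7,"y":0,"z":2,"wx":0,"wy":0,"wz":0},{"grip":0.3,"x":0.7,"y":0,"z":2,"wx":0,"wy":0,"wz":0},{"grip":0.7,"x":0.7,"y":0,"z":2,"wx":0,"wy":0,"wz":0},{"grip":0.7,"x":0.7,"y":0,"z":2,"wx":0,"wy":0,"wz":0},{"grip":0.7,"x":0.7,"y":0,"z":2,"wx":0,"wy":0,"wz":0},{"grip":0.7,"x":0.7,"y":0,"z":-20,"wx":0,"wy":0,"wz":0},{"grip":1,"x":0.7,"y":0,"z":-55,"wx":0,"wy":0,"wz":0},{"grip":1,"x":0.7,"y":0,"z":-70,"wx":0,"wy":0,"wz":0}]' 40; python3 s.py
python3 - <<'E'
from cell import readout
from h import *
o=readout.get_obs();print(row(o,(.5719,.166),.124,180.3))
E
```

```text
clock: 11.08
ee_pos: [0.5911, -0.001, 0.1284]
eef_rot: [0.246, 3.127, -0.002]
contact_force: [0.2, -0.1, 0.6]
width: 0.0814
board xy [-77.22  18.28] F board 0.2 -0.0 0.6 Mz -0.0
('xyz mm', array([ 45.1, 161.9,   4.1]), 'w deg', array([-0.06,  0.31, -9.29]))
```

```bash
python3 -m crank '[{"grip":1,"x":11,"y":40,"z":4,"wx":0,"wy":0,"wz":-3},{"grip":1,"x":22,"y":80,"z":4,"wx":0,"wy":0,"wz":-5},{"grip":1,"x":33,"y":120,"z":4,"wx":0,"wy":0,"wz":-8},{"grip":1,"x":45,"y":162,"z":4,"wx":0,"wy":0,"wz":-9.3},{"grip":1,"x":45,"y":162,"z":4,"wx":0,"wy":0,"wz":-9.3},{"grip":1,"x":45,"y":162,"z":4,"wx":0,"wy":0,"wz":-9.3},{"grip":1,"x":45,"y":162,"z":4,"wx":0,"wy":0,"wz":-9.3},{"grip":1,"x":45,"y":162,"z":4,"wx":0,"wy":0,"wz":-9.3},{"grip":1,"x":45,"y":162,"z":4,"wx":0,"wy":0,"wz":-9.3},{"grip":1,"x":45,"y":162,"z":4,"wx":0,"wy":0,"wz":-9.3}]' 40
python3 - <<'E'
from cell import readout,optics
from h import *
o=readout.get_obs();print(row(o,(.5719,.166),.0525,180.3))
c=optics.capture("top");cv2.imwrite("pics/v3.png",cv2.resize(c["frame"][195:390,210:460,::-1],None,fx=3,fy=3,interpolation=cv2.INTER_CUBIC))
E
```

```text
clock: 11.92
ee_pos: [0.5708, 0.1654, 0.1207]
eef_rot: [-0.006, 3.141, -0.0]
contact_force: [-0.3, 0.6, -0.9]
width: 0.0852
('xyz mm', array([-1. ,  0.6, 68.2]), 'w deg', array([-0.01,  0.01, -0.08]))
```

View pics/v3.png

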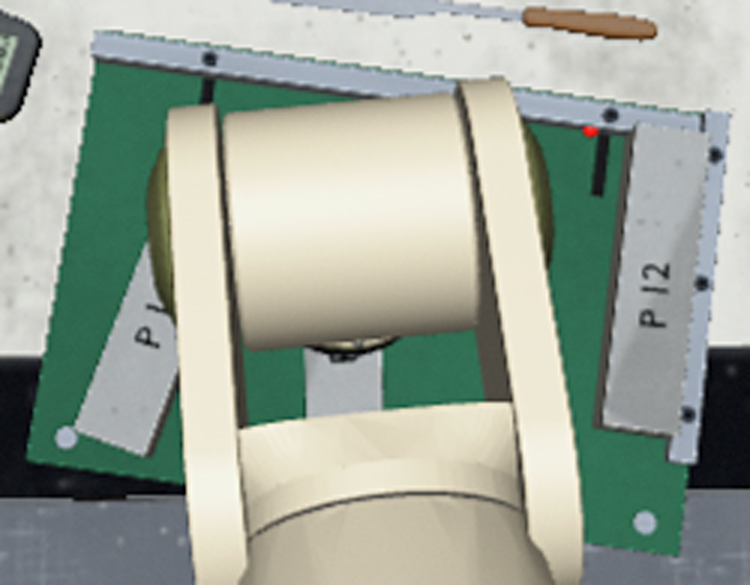

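```bash
python3 -m crank '[{"grip":0.85,"x":-1,"y":0.5,"z":34,"wx":0,"wy":0,"wz":0},{"grip":0.85,"x":-1,"y":0.5,"z":67,"wx":0,"wy":0,"wz":0},{"grip":0.85,"x":-1,"y":0.5,"z":67,"wx":0,"wy":0,"wz":0},{"grip":0.85,"x":-1,"y":0.5,"z":67,"wx":0,"wy":0,"wz":0},{"grip":0.3,"x":-1,"y":0.5,"z":67,"wx":0,"wy":0,"wz":0},{"grip":0.3,"x":-1,"y":0.5,"z":67,"wx":0,"wy":0,"wz":0},{"grip":0.3,"x":-1,"y":0.5,"z":67,"wx":0,"wy":0,"wz":0},{"grip":0.3,"x":-1,"y":0.5,"z":67,"wx":0,"wy":0,"wz":0},{"grip":0.3,"x":-1,"y":0.5,"z":66,"wx":0,"wy":0,"wz":0},{"grip":0.3,"x":-1,"y":0.5,"z":65,"wx":0,"wy":0,"wz":0}]' 40; python3 s.py
python3 - <<'E'
from cell import readout
from h import *
o=readout.get_obs();print(row(o,tow(-100,83),.0525,170.95))
E
```

```text
clock: 12.8
ee_pos: [0.5713, 0.1672, 0.056]
eef_rot: [-0.009, 3.142, 0.0]
contact_force: [0.1, 0.1, -5.6]
width: 0.0386
board xy [-123.36  181.23] F board 0.0 0.1 -5.6 Mz 0.02
('xyz mm', array([  -7. , -100.7,    3.4]), 'w deg', array([ 0.01, -0.  ,  9.38]))
```

```bash
python3 -m crank '[{"grip":0.3,"x":0,"y":-15,"z":-1,"wx":0,"wy":0,"wz":2},{"grip":0.3,"x":-2,"y":-35,"z":-1,"wx":0,"wy":0,"wz":4},{"grip":0.3,"x":-4,"y":-60,"z":-1,"wx":0,"wy":0,"wz":7},{"grip":0.3,"x":-6,"y":-80,"z":-1,"wx":0,"wy":0,"wz":9.4},{"grip":0.3,"x":-7,"y":-98,"z":-1,"wx":0,"wy":0,"wz":9.4},{"grip":0.3,"x":-7,"y":-98,"z":-1,"wx":0,"wy":0,"wz":9.4},{"grip":0.3,"x":-7,"y":-98,"z":1,"wx":0,"wy":0,"wz":9.4},{"grip":0.3,"x":-7,"y":-98,"z":2,"wx":0,"wy":0,"wz":9.4},{"grip":0.3,"x":-7,"y":-98,"z":3,"wx":0,"wy":0,"wz":9.4},{"grip":0.3,"x":-7,"y":-98,"z":3.5,"wx":0,"wy":0,"wz":9.4}]' 40; python3 s.py
```

```text
clock: 13.63
ee_pos: [0.5793, 0.068, 0.0557]
eef_rot: [0.247, 3.129, -0.005]
contact_force: [-12.9, -11.4, 32.6]
width: 0.0388
board xy [-99.82  84.55] F board -10.9 -13.3 32.6 Mz -0.21
```

```bash
python3 -m crank '[{"grip":0.3,"x":0,"y":0,"z":-2,"wx":0,"wy":0,"wz":0},{"grip":0.3,"x":0,"y":0,"z":-3,"wx":0,"wy":0,"wz":0},{"grip":0.58,"x":0,"y":0,"z":-3,"wx":0,"wy":0,"wz":0},{"grip":0.58,"x":0,"y":0,"z":-3,"wx":0,"wy":0,"wz":0},{"grip":0.58,"x":0,"y":0,"z":-3,"wx":0,"wy":0,"wz":0},{"grip":0.58,"x":0,"y":0,"z":-20,"wx":0,"wy":0,"wz":0},{"grip":0.58,"x":0,"y":0,"z":-50,"wx":0,"wy":0,"wz":0},{"grip":0,"x":0,"y":40,"z":-50,"wx":0,"wy":0,"wz":0},{"grip":0,"x":0,"y":80,"z":-50,"wx":0,"wy":0,"wz":0},{"grip":0,"x":0,"y":110,"z":-50,"wx":0,"wy":0,"wz":0}]' 40; python3 s.py
python3 - <<'E'
from cell import optics
from h import *
c=optics.capture("scene");cv2.imwrite("pics/v4.png",cv2.resize(c["frame"][160:390,160:440,::-1],None,fx=2.6,fy=2.6,interpolation=cv2.INTER_CUBIC))
c=optics.capture("top");cv2.imwrite("pics/v4t.png",cv2.resize(c["frame"][195:390,210:460,::-1],None,fx=3,fy=3,interpolation=cv2.INTER_CUBIC))
E
```

```text
clock: 14.47
ee_pos: [0.5966, 0.1803, 0.1027]
eef_rot: [0.248, 3.131, 0.001]
contact_force: [0.2, -0.6, -0.4]
width: 0.0137
board xy [-100.48  198.14] F board 0.3 -0.5 -0.4 Mz 0.03
```

View pics/v4.png

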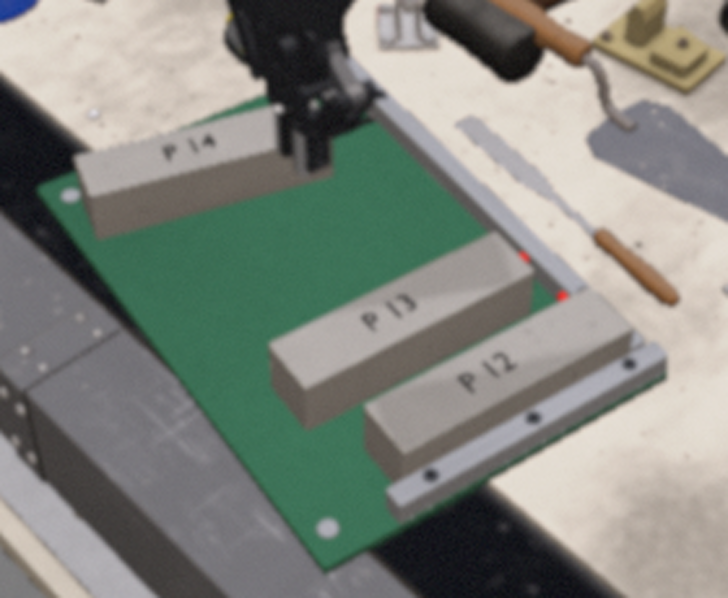

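```bash
python3 -m crank '[{"grip":0,"x":0,"y":-35,"z":0,"wx":0,"wy":0,"wz":0},{"grip":0,"x":0,"y":-66,"z":5,"wx":0,"wy":0,"wz":0},{"grip":0,"x":0,"y":-66,"z":30,"wx":0,"wy":0,"wz":0},{"grip":0,"x":0,"y":-66,"z":58,"wx":0,"wy":0,"wz":0},{"grip":0,"x":0,"y":-66,"z":58,"wx":0,"wy":0,"wz":0},{"grip":0,"x":0,"y":-70,"z":58,"wx":0,"wy":0,"wz":0},{"grip":0,"x":0,"y":-74,"z":58,"wx":0,"wy":0,"wz":0},{"grip":0,"x":0,"y":-78,"z":58,"wx":0,"wy":0,"wz":0},{"grip":0,"x":0,"y":-82,"z":58,"wx":0,"wy":0,"wz":0},{"grip":0,"x":0,"y":-86,"z":58,"wx":0,"wy":0,"wz":0}]' 40; python3 s.py
```

```text
clock: 15.4
ee_pos: [0.5835, 0.093, 0.0456]
eef_rot: [0.248, 3.129, 0.001]
contact_force: [0.5, 4.9, 4.0]
width: -0.0001
board xy [-99.66 109.9 ] F board -0.3 4.9 4.0 Mz -0.06
```

```bash
python3 -m crank '[{"grip":0,"x":0,"y":-3,"z":-0.5,"wx":0,"wy":0,"wz":0},{"grip":0,"x":0,"y":-6,"z":-0.5,"wx":0,"wy":0,"wz":0},{"grip":0,"x":0,"y":-9,"z":-0.5,"wx":0,"wy":0,"wz":0},{"grip":0,"x":0,"y":-11,"z":-0.5,"wx":0,"wy":0,"wz":0},{"grip":0,"x":0,"y":-12,"z":-0.5,"wx":0,"wy":0,"wz":0},{"grip":0,"x":0,"y":-13,"z":-0.5,"wx":0,"wy":0,"wz":0},{"grip":0,"x":0,"y":-13.5,"z":-0.5,"wx":0,"wy":0,"wz":0},{"grip":0,"x":0,"y":-14,"z":-0.5,"wx":0,"wy":0,"wz":0},{"grip":0,"x":0,"y":-14.5,"z":-0.5,"wx":0,"wy":0,"wz":0},{"grip":0,"x":0,"y":-15,"z":-0.5,"wx":0,"wy":0,"wz":0}]' 40; python3 s.py
```

```text
clock: 16.23
ee_pos: [0.5805, 0.0782, 0.0447]
eef_rot: [0.248, 3.132, 0.0]
contact_force: [0.8, 5.1, 4.0]
width: -0.0001
board xy [-100.28   94.84] F board 0.0 5.2 4.0 Mz 0.02
```

```bash
python3 -m crank '[{"grip":0,"x":0,"y":-0.5,"z":0,"wx":0,"wy":0,"wz":0},{"grip":0,"x":0,"y":-1,"z":0,"wx":0,"wy":0,"wz":0},{"grip":0,"x":0,"y":-1.5,"z":0,"wx":0,"wy":0,"wz":0},{"grip":0,"x":0,"y":-2,"z":0,"wx":0,"wy":0,"wz":0},{"grip":0,"x":0,"y":-2,"z":0,"wx":0,"wy":0,"wz":0},{"grip":0,"x":0,"y":-2,"z":0,"wx":0,"wy":0,"wz":0},{"grip":0,"x":0,"y":-2,"z":0,"wx":0,"wy":0,"wz":0},{"grip":0,"x":0,"y":-2,"z":0,"wx":0,"wy":0,"wz":0},{"grip":0,"x":0,"y":-2,"z":0,"wx":0,"wy":0,"wz":0},{"grip":0,"x":0,"y":-2,"z":0,"wx":0,"wy":0,"wz":0}]' 40; python3 s.py
```

```text
clock: 17.07
ee_pos: [0.5801, 0.0762, 0.0447]
eef_rot: [0.248, 3.132, 0.0]
contact_force: [1.3, 5.0, 4.0]
width: 0.0002
board xy [-100.29   92.78] F board 0.5 5.2 4.0 Mz 0.05
```

```bash
python3 -m crank '[{"grip":0,"x":0,"y":-0.5,"z":-0.5,"wx":0,"wy":0,"wz":0},{"grip":0,"x":0,"y":-1,"z":-0.5,"wx":0,"wy":0,"wz":0},{"grip":0,"x":0,"y":-1.5,"z":-0.5,"wx":0,"wy":0,"wz":0},{"grip":0,"x":0,"y":-2,"z":-0.5,"wx":0,"wy":0,"wz":0},{"grip":0,"x":0,"y":-2.5,"z":-0.5,"wx":0,"wy":0,"wz":0},{"grip":0,"x":0,"y":-3,"z":-0.5,"wx":0,"wy":0,"wz":0},{"grip":0,"x":0,"y":-3,"z":-0.5,"wx":0,"wy":0,"wz":0},{"grip":0,"x":0,"y":-3,"z":-0.5,"wx":0,"wy":0,"wz":0},{"grip":0,"x":0,"y":-3,"z":-0.5,"wx":0,"wy":0,"wz":0},{"grip":0,"x":0,"y":-3,"z":-0.5,"wx":0,"wy":0,"wz":0}]' 40; python3 s.py
```

```text
clock: 17.9
ee_pos: [0.5799, 0.0757, 0.0449]
eef_rot: [0.248, 3.131, 0.007]
contact_force: [4.4, 19.4, -1.0]
width: -0.0
board xy [-100.43   92.26] F board 1.3 19.9 -1.0 Mz 0.02
```

```bash
python3 -m crank '[{"grip":0,"x":0,"y":6,"z":-5,"wx":0,"wy":0,"wz":0},{"grip":0,"x":0,"y":8,"z":-40,"wx":0,"wy":0,"wz":0},{"grip":0,"x":35,"y":-10,"z":-40,"wx":0,"wy":0,"wz":0},{"grip":0,"x":70,"y":-31,"z":-40,"wx":0,"wy":0,"wz":0},{"grip":0,"x":102,"y":-31,"z":-40,"wx":0,"wy":0,"wz":0},{"grip":0,"x":102,"y":-31,"z":-40,"wx":0,"wy":0,"wz":0},{"grip":0,"x":102,"y":-31,"z":-40,"wx":0,"wy":0,"wz":0},{"grip":0,"x":102,"y":-31,"z":-20,"wx":0,"wy":0,"wz":0},{"grip":0,"x":102,"y":-31,"z":0,"wx":0,"wy":0,"wz":0},{"grip":0,"x":102,"y":-31,"z":0,"wx":0,"wy":0,"wz":0}]' 40; python3 s.py
```

```text
clock: 18.73
ee_pos: [0.4736, 0.0583, 0.0426]
eef_rot: [-0.248, -3.127, 0.001]
contact_force: [-0.8, -0.1, -0.5]
width: -0.0002
board xy [-202.66   58.26] F board -0.7 -0.2 -0.5 Mz 0.01
```

```bash
python3 -m crank '[{"grip":0,"x":-6,"y":0,"z":0,"wx":0,"wy":0,"wz":0},{"grip":0,"x":-9,"y":0,"z":0,"wx":0,"wy":0,"wz":0},{"grip":0,"x":-11,"y":0,"z":0,"wx":0,"wy":0,"wz":0},{"grip":0,"x":-13,"y":0,"z":0,"wx":0,"wy":0,"wz":0},{"grip":0,"x":-15,"y":0,"z":0,"wx":0,"wy":0,"wz":0},{"grip":0,"x":-17,"y":0,"z":0,"wx":0,"wy":0,"wz":0},{"grip":0,"x":-19,"y":0,"z":0,"wx":0,"wy":0,"wz":0},{"grip":0,"x":-21,"y":0,"z":0,"wx":0,"wy":0,"wz":0},{"grip":0,"x":-23,"y":0,"z":0,"wx":0,"wy":0,"wz":0},{"grip":0,"x":-24,"y":0,"z":0,"wx":0,"wy":0,"wz":0}]' 40; python3 s.py
```

```text
clock: 19.57
ee_pos: [0.498, 0.0548, 0.0452]
eef_rot: [0.248, 3.132, -0.0]
contact_force: [-4.1, 1.9, 3.6]
width: 0.0
board xy [-178.     58.66] F board -4.3 1.3 3.6 Mz -0.05
```

```bash
python3 -m crank '[{"grip":0,"x":-1,"y":0,"z":0,"wx":0,"wy":0,"wz":0},{"grip":0,"x":-2,"y":0,"z":0,"wx":0,"wy":0,"wz":0},{"grip":0,"x":-2.5,"y":0,"z":0,"wx":0,"wy":0,"wz":0},{"grip":0,"x":-3,"y":0,"z":0,"wx":0,"wy":0,"wz":0},{"grip":0,"x":-3.5,"y":0,"z":0,"wx":0,"wy":0,"wz":0},{"grip":0,"x":-3.5,"y":0,"z":0,"wx":0,"wy":0,"wz":0},{"grip":0,"x":-3.5,"y":0,"z":0,"wx":0,"wy":0,"wz":0},{"grip":0,"x":-3.5,"y":0,"z":0,"wx":0,"wy":0,"wz":0},{"grip":0,"x":-3.5,"y":0,"z":0,"wx":0,"wy":0,"wz":0},{"grip":0,"x":-3.5,"y":0,"z":0,"wx":0,"wy":0,"wz":0}]' 40; python3 s.py
```

```text
clock: 20.4
ee_pos: [0.5012, 0.0543, 0.0452]
eef_rot: [-0.248, -3.132, -0.0]
contact_force: [-4.2, 0.4, 2.9]
width: 0.0001
board xy [-174.78   58.66] F board -4.2 -0.3 2.9 Mz -0.05
```

```bash
python3 -m crank '[{"grip":0,"x":-0.3,"y":0,"z":0,"wx":0,"wy":0,"wz":0},{"grip":0,"x":-0.6,"y":0,"z":0,"wx":0,"wy":0,"wz":0},{"grip":0,"x":-0.9,"y":0,"z":0,"wx":0,"wy":0,"wz":0},{"grip":0,"x":-1.2,"y":0,"z":0,"wx":0,"wy":0,"wz":0},{"grip":0,"x":-1.5,"y":0,"z":0,"wx":0,"wy":0,"wz":0},{"grip":0,"x":-1.5,"y":0,"z":0,"wx":0,"wy":0,"wz":0},{"grip":0,"x":-1.5,"y":0,"z":0,"wx":0,"wy":0,"wz":0},{"grip":0,"x":-1.5,"y":0,"z":0,"wx":0,"wy":0,"wz":0},{"grip":0,"x":-1.5,"y":0,"z":0,"wx":0,"wy":0,"wz":0},{"grip":0,"x":-1.5,"y":0,"z":0,"wx":0,"wy":0,"wz":0}]' 40; python3 s.py
```

```text
clock: 21.23
ee_pos: [0.5027, 0.054, 0.0452]
eef_rot: [-0.248, -3.132, 0.0]
contact_force: [-4.6, 0.6, 2.2]
width: 0.0003
board xy [-173.29   58.64] F board -4.7 -0.1 2.2 Mz 0.01
```

```bash
python3 -m crank '[{"grip":0,"x":-0.3,"y":0,"z":0,"wx":0,"wy":0,"wz":0},{"grip":0,"x":-0.6,"y":0,"z":0,"wx":0,"wy":0,"wz":0},{"grip":0,"x":-0.9,"y":0,"z":0,"wx":0,"wy":0,"wz":0},{"grip":0,"x":-1.2,"y":0,"z":0,"wx":0,"wy":0,"wz":0},{"grip":0,"x":-1.5,"y":0,"z":0,"wx":0,"wy":0,"wz":0},{"grip":0,"x":-1.5,"y":0,"z":0,"wx":0,"wy":0,"wz":0},{"grip":0,"x":-1.5,"y":0,"z":0,"wx":0,"wy":0,"wz":0},{"grip":0,"x":-1.5,"y":0,"z":0,"wx":0,"wy":0,"wz":0},{"grip":0,"x":-1.5,"y":0,"z":0,"wx":0,"wy":0,"wz":0},{"grip":0,"x":-1.5,"y":0,"z":0,"wx":0,"wy":0,"wz":0}]' 40; python3 s.py
```

```text
clock: 22.07
ee_pos: [0.5035, 0.0539, 0.0452]
eef_rot: [-0.248, -3.13, -0.0]
contact_force: [-8.2, 0.7, 5.8]
width: -0.0001
board xy [-172.46   58.66] F board -8.2 -0.6 5.8 Mz -0.02
```

```bash
python3 -m crank '[{"grip":0,"x":-0.3,"y":0,"z":0,"wx":0,"wy":0,"wz":0},{"grip":0,"x":-0.6,"y":0,"z":0,"wx":0,"wy":0,"wz":0},{"grip":0,"x":-0.9,"y":0,"z":0,"wx":0,"wy":0,"wz":0},{"grip":0,"x":-1,"y":0,"z":0,"wx":0,"wy":0,"wz":0},{"grip":0,"x":-1,"y":0,"z":0,"wx":0,"wy":0,"wz":0},{"grip":0,"x":-1,"y":0,"z":0,"wx":0,"wy":0,"wz":0},{"grip":0,"x":-1,"y":0,"z":0,"wx":0,"wy":0,"wz":0},{"grip":0,"x":-1,"y":0,"z":0,"wx":0,"wy":0,"wz":0},{"grip":0,"x":-1,"y":0,"z":0,"wx":0,"wy":0,"wz":0},{"grip":0,"x":-1,"y":0,"z":0,"wx":0,"wy":0,"wz":0}]' 40; python3 s.py
```

```text
clock: 22.9
ee_pos: [0.5035, 0.0539, 0.0451]
eef_rot: [-0.248, -3.128, -0.0]
contact_force: [-11.1, 0.9, 8.6]
width: 0.0001
board xy [-172.44   58.68] F board -11.1 -0.9 8.6 Mz -0.03
```

```bash
python3 - <<'E'
from cell import readout
from h import *
o=readout.get_obs();print(row(o,(.581,.2566),.12,159.5),row(o,(.581,.2566),.0525,159.5))
E
python3 -m crank '[{"grip":0,"x":4,"y":0,"z":0,"wx":0,"wy":0,"wz":0},{"grip":0,"x":8,"y":0,"z":-10,"wx":0,"wy":0,"wz":0},{"grip":0.2,"x":8,"y":0,"z":-45,"wx":0,"wy":0,"wz":0},{"grip":1,"x":8,"y":0,"z":-78,"wx":0,"wy":0,"wz":0},{"grip":1,"x":0,"y":35,"z":-78,"wx":0,"wy":0,"wz":2},{"grip":1,"x":-10,"y":70,"z":-78,"wx":0,"wy":0,"wz":4},{"grip":1,"x":-20,"y":105,"z":-78,"wx":0,"wy":0,"wz":6},{"grip":1,"x":-28,"y":140,"z":-78,"wx":0,"wy":0,"wz":8},{"grip":1,"x":-36,"y":175,"z":-78,"wx":0,"wy":0,"wz":10},{"grip":1,"x":-44,"y":210,"z":-78,"wx":0,"wy":0,"wz":11.4}]' 40
python3 - <<'E'
from cell import readout
from h import *
o=readout.get_obs();print(row(o,(.581,.2566),.12,159.5),row(o,(.581,.2566),.0525,159.5))
E
```

```text
('xyz mm', array([-44.4, 212.3, -75.1]), 'w deg', array([-0.03, -0.22, 11.45])) ('xyz mm', array([-44.6, 212.3,  -7.6]), 'w deg', array([-0.03, -0.22, 11.45]))
clock: 23.73
ee_pos: [0.5827, 0.256, 0.1243]
eef_rot: [0.56, 3.089, 0.002]
contact_force: [0.3, -0.2, 0.1]
width: 0.0853
('xyz mm', array([ 1.8, -0.1,  4.3]), 'w deg', array([ 0.09,  0.14, -0.07])) ('xyz mm', array([ 2. , -0.2, 71.8]), 'w deg', array([ 0.09,  0.14, -0.07]))
```

```bash
python3 -m crank '[{"grip":1,"x":1.5,"y":0,"z":36,"wx":0,"wy":0,"wz":0},{"grip":1,"x":1.5,"y":0,"z":71,"wx":0,"wy":0,"wz":0},{"grip":1,"x":1.5,"y":0,"z":71,"wx":0,"wy":0,"wz":0},{"grip":1,"x":1.5,"y":0,"z":71,"wx":0,"wy":0,"wz":0},{"grip":0.3,"x":1.5,"y":0,"z":71,"wx":0,"wy":0,"wz":0},{"grip":0.3,"x":1.5,"y":0,"z":71,"wx":0,"wy":0,"wz":0},{"grip":0.3,"x":1.5,"y":0,"z":71,"wx":0,"wy":0,"wz":0},{"grip":0.3,"x":1.5,"y":0,"z":71,"wx":0,"wy":0,"wz":0},{"grip":0.3,"x":1.5,"y":0,"z":69.5,"wx":0,"wy":0,"wz":0},{"grip":0.3,"x":1.5,"y":0,"z":68.5,"wx":0,"wy":0,"wz":0}]' 60; python3 s.py
python3 - <<'E'
from cell import readout
from h import *
o=readout.get_obs();print(row(o,tow(-100,126),.0525,170.95))
E
```

```text
clock: 24.57
ee_pos: [0.5799, 0.2544, 0.0547]
eef_rot: [-0.558, -3.091, 0.001]
contact_force: [-0.5, -0.6, -6.8]
width: 0.0382
board xy [-128.66  268.73] F board -0.4 -0.7 -6.8 Mz -0.05
('xyz mm', array([ -56.2, -134.3,    2.2]), 'w deg', array([ -0.03,  -0.04, -11.42]))
```

```bash
python3 -m crank '[{"grip":0.3,"x":-6,"y":-15,"z":0,"wx":0,"wy":0,"wz":-1},{"grip":0.3,"x":-18,"y":-45,"z":0,"wx":0,"wy":0,"wz":-4},{"grip":0.3,"x":-32,"y":-78,"z":0,"wx":0,"wy":0,"wz":-7},{"grip":0.3,"x":-45,"y":-110,"z":0,"wx":0,"wy":0,"wz":-10},{"grip":0.3,"x":-53,"y":-128,"z":0,"wx":0,"wy":0,"wz":-11.4},{"grip":0.3,"x":-56,"y":-134,"z":0,"wx":0,"wy":0,"wz":-11.4},{"grip":0.3,"x":-56,"y":-134,"z":0,"wx":0,"wy":0,"wz":-11.4},{"grip":0.3,"x":-56,"y":-134,"z":0,"wx":0,"wy":0,"wz":-11.4},{"grip":0.3,"x":-56,"y":-134,"z":0.5,"wx":0,"wy":0,"wz":-11.4},{"grip":0.3,"x":-56,"y":-134,"z":1,"wx":0,"wy":0,"wz":-11.4}]' 60; python3 s.py
```

```text
clock: 25.4
ee_pos: [0.5857, 0.1105, 0.0542]
eef_rot: [0.246, 3.132, -0.0]
contact_force: [-3.4, -1.7, 6.4]
width: 0.0384
board xy [-100.18  127.55] F board -3.1 -2.2 6.4 Mz -0.1
```

```bash
python3 -m crank '[{"grip":0.3,"x":0,"y":0,"z":-0.6,"wx":0,"wy":0,"wz":0},{"grip":0.6,"x":0,"y":0,"z":-0.6,"wx":0,"wy":0,"wz":0},{"grip":0.6,"x":0,"y":0,"z":-0.6,"wx":0,"wy":0,"wz":0},{"grip":0.6,"x":0,"y":0,"z":-0.6,"wx":0,"wy":0,"wz":0},{"grip":0.6,"x":0,"y":0,"z":-20,"wx":0,"wy":0,"wz":0},{"grip":0.6,"x":0,"y":0,"z":-55,"wx":0,"wy":0,"wz":0},{"grip":0,"x":0,"y":25,"z":-55,"wx":0,"wy":0,"wz":0},{"grip":0,"x":0,"y":55,"z":-55,"wx":0,"wy":0,"wz":0},{"grip":0,"x":0,"y":55,"z":-55,"wx":0,"wy":0,"wz":0},{"grip":0,"x":0,"y":50,"z":-45,"wx":0,"wy":0,"wz":0}]' 40; python3 s.py;  python3 - <<'E'
from cell import optics
from h import *
c=optics.capture("scene");cv2.imwrite("pics/v5.png",cv2.resize(c["frame"][160:390,160:440,::-1],None,fx=2.6,fy=2.6,interpolation=cv2.INTER_CUBIC))
E
```

```text
clock: 26.23
ee_pos: [0.5947, 0.1609, 0.1003]
eef_rot: [0.243, 3.128, 0.001]
contact_force: [0.7, -0.3, -0.1]
width: 0.003
board xy [-99.33 178.67] F board 0.7 -0.2 -0.1 Mz 0.01
```

View pics/v5.png

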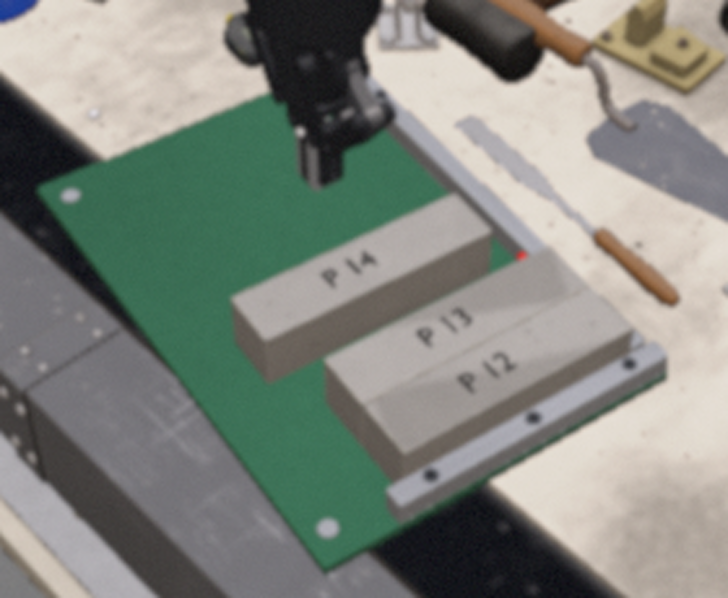

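```bash
python3 -m crank '[{"grip":0,"x":0,"y":-4,"z":25,"wx":0,"wy":0,"wz":0},{"grip":0,"x":0,"y":-8,"z":55,"wx":0,"wy":0,"wz":0},{"grip":0,"x":0,"y":-8,"z":55,"wx":0,"wy":0,"wz":0},{"grip":0,"x":0,"y":-12,"z":55,"wx":0,"wy":0,"wz":0},{"grip":0,"x":0,"y":-15,"z":55,"wx":0,"wy":0,"wz":0},{"grip":0,"x":0,"y":-18,"z":55,"wx":0,"wy":0,"wz":0},{"grip":0,"x":0,"y":-22,"z":55,"wx":0,"wy":0,"wz":0},{"grip":0,"x":0,"y":-26,"z":55,"wx":0,"wy":0,"wz":0},{"grip":0,"x":0,"y":-30,"z":55,"wx":0,"wy":0,"wz":0},{"grip":0,"x":0,"y":-34,"z":55,"wx":0,"wy":0,"wz":0}]' 40; python3 s.py
```

```text
clock: 27.12
ee_pos: [0.5888, 0.1252, 0.0445]
eef_rot: [0.248, 3.13, 0.001]
contact_force: [0.3, 5.0, 3.3]
width: -0.0
board xy [-99.45 142.55] F board -0.5 5.0 3.3 Mz -0.03
```

```bash
python3 -m crank '[{"grip":0,"x":0,"y":-2,"z":-0.5,"wx":0,"wy":0,"wz":0},{"grip":0,"x":0,"y":-3.5,"z":-0.5,"wx":0,"wy":0,"wz":0},{"grip":0,"x":0,"y":-5,"z":-0.5,"wx":0,"wy":0,"wz":0},{"grip":0,"x":0,"y":-6,"z":-0.5,"wx":0,"wy":0,"wz":0},{"grip":0,"x":0,"y":-7,"z":-0.5,"wx":0,"wy":0,"wz":0},{"grip":0,"x":0,"y":-7.5,"z":-0.5,"wx":0,"wy":0,"wz":0},{"grip":0,"x":0,"y":-8,"z":-0.5,"wx":0,"wy":0,"wz":0},{"grip":0,"x":0,"y":-8.5,"z":-0.5,"wx":0,"wy":0,"wz":0},{"grip":0,"x":0,"y":-9,"z":-0.5,"wx":0,"wy":0,"wz":0},{"grip":0,"x":0,"y":-9,"z":-0.5,"wx":0,"wy":0,"wz":0}]' 40; python3 s.py
```

```text
clock: 27.95
ee_pos: [0.587, 0.1164, 0.0441]
eef_rot: [-0.248, -3.132, 0.0]
contact_force: [0.5, 3.3, 3.6]
width: 0.0003
board xy [-99.87 133.5 ] F board -0.0 3.3 3.6 Mz -0.03
```

```bash
python3 -m crank '[{"grip":0,"x":0,"y":-0.5,"z":0,"wx":0,"wy":0,"wz":0},{"grip":0,"x":0,"y":-1,"z":0,"wx":0,"wy":0,"wz":0},{"grip":0,"x":0,"y":-1.5,"z":0,"wx":0,"wy":0,"wz":0},{"grip":0,"x":0,"y":-2,"z":0,"wx":0,"wy":0,"wz":0},{"grip":0,"x":0,"y":-2.5,"z":0,"wx":0,"wy":0,"wz":0},{"grip":0,"x":0,"y":-2.5,"z":0,"wx":0,"wy":0,"wz":0},{"grip":0,"x":0,"y":-2.5,"z":0,"wx":0,"wy":0,"wz":0},{"grip":0,"x":0,"y":-2.5,"z":0,"wx":0,"wy":0,"wz":0},{"grip":0,"x":0,"y":-2.5,"z":0,"wx":0,"wy":0,"wz":0},{"grip":0,"x":0,"y":-2.5,"z":0,"wx":0,"wy":0,"wz":0}]' 40; python3 s.py
```

```text
clock: 28.78
ee_pos: [0.5865, 0.1151, 0.0442]
eef_rot: [0.248, 3.132, 0.003]
contact_force: [1.9, 11.8, 3.6]
width: 0.0003
board xy [-100.11  132.16] F board 0.0 11.9 3.6 Mz 0.02
```

```bash
python3 -m crank '[{"grip":0,"x":0,"y":-0.7,"z":-0.5,"wx":0,"wy":0,"wz":0},{"grip":0,"x":0,"y":7,"z":-5,"wx":0,"wy":0,"wz":0},{"grip":0,"x":0,"y":8,"z":-40,"wx":0,"wy":0,"wz":0},{"grip":0,"x":35,"y":-10,"z":-40,"wx":0,"wy":0,"wz":0},{"grip":0,"x":70,"y":-32,"z":-40,"wx":0,"wy":0,"wz":0},{"grip":0,"x":101,"y":-32,"z":-40,"wx":0,"wy":0,"wz":0},{"grip":0,"x":101,"y":-32,"z":-40,"wx":0,"wy":0,"wz":0},{"grip":0,"x":101,"y":-32,"z":-20,"wx":0,"wy":0,"wz":0},{"grip":0,"x":101,"y":-32,"z":0,"wx":0,"wy":0,"wz":0},{"grip":0,"x":101,"y":-32,"z":0,"wx":0,"wy":0,"wz":0}]' 40; python3 s.py
```

```text
clock: 29.62
ee_pos: [0.4801, 0.0978, 0.0416]
eef_rot: [-0.248, -3.126, 0.002]
contact_force: [-0.1, -0.4, -0.9]
width: -0.0002
board xy [-202.45   98.34] F board -0.0 -0.4 -0.9 Mz 0.01
```

```bash
python3 -m crank '[{"grip":0,"x":-6,"y":0,"z":0,"wx":0,"wy":0,"wz":0},{"grip":0,"x":-9,"y":0,"z":0,"wx":0,"wy":0,"wz":0},{"grip":0,"x":-11,"y":0,"z":0,"wx":0,"wy":0,"wz":0},{"grip":0,"x":-13,"y":0,"z":0,"wx":0,"wy":0,"wz":0},{"grip":0,"x":-15,"y":0,"z":0,"wx":0,"wy":0,"wz":0},{"grip":0,"x":-17,"y":0,"z":0,"wx":0,"wy":0,"wz":0},{"grip":0,"x":-19,"y":0,"z":0,"wx":0,"wy":0,"wz":0},{"grip":0,"x":-21,"y":0,"z":0,"wx":0,"wy":0,"wz":0},{"grip":0,"x":-23,"y":0,"z":0,"wx":0,"wy":0,"wz":0},{"grip":0,"x":-24,"y":0,"z":0,"wx":0,"wy":0,"wz":0}]' 40; python3 s.py
```

```text
clock: 30.45
ee_pos: [0.5058, 0.0945, 0.0442]
eef_rot: [0.248, 3.132, -0.0]
contact_force: [-5.6, -0.2, 4.2]
width: 0.0
board xy [-176.61   99.04] F board -5.5 -1.1 4.2 Mz 0.05
```

Expected contact at −172.4; now creep.

```bash
python3 -m crank '[{"grip":0,"x":-0.5,"y":0,"z":0,"wx":0,"wy":0,"wz":0},{"grip":0,"x":-1,"y":0,"z":0,"wx":0,"wy":0,"wz":0},{"grip":0,"x":-1.5,"y":0,"z":0,"wx":0,"wy":0,"wz":0},{"grip":0,"x":-2,"y":0,"z":0,"wx":0,"wy":0,"wz":0},{"grip":0,"x":-2.5,"y":0,"z":0,"wx":0,"wy":0,"wz":0},{"grip":0,"x":-3,"y":0,"z":0,"wx":0,"wy":0,"wz":0},{"grip":0,"x":-3,"y":0,"z":0,"wx":0,"wy":0,"wz":0},{"grip":0,"x":-3,"y":0,"z":0,"wx":0,"wy":0,"wz":0},{"grip":0,"x":-3,"y":0,"z":0,"wx":0,"wy":0,"wz":0},{"grip":0,"x":-3,"y":0,"z":0,"wx":0,"wy":0,"wz":0}]' 40; python3 s.py
```

```text
clock: 31.28
ee_pos: [0.5086, 0.094, 0.0441]
eef_rot: [0.248, 3.132, 0.0]
contact_force: [-4.0, -0.6, 2.0]
width: 0.0002
board xy [-173.73   99.03] F board -3.8 -1.3 2.0 Mz 0.01
```

```bash
python3 -m crank '[{"grip":0,"x":-0.3,"y":0,"z":0,"wx":0,"wy":0,"wz":0},{"grip":0,"x":-0.6,"y":0,"z":0,"wx":0,"wy":0,"wz":0},{"grip":0,"x":-0.9,"y":0,"z":0,"wx":0,"wy":0,"wz":0},{"grip":0,"x":-1.2,"y":0,"z":0,"wx":0,"wy":0,"wz":0},{"grip":0,"x":-1.5,"y":0,"z":0,"wx":0,"wy":0,"wz":0},{"grip":0,"x":-1.5,"y":0,"z":0,"wx":0,"wy":0,"wz":0},{"grip":0,"x":-1.5,"y":0,"z":0,"wx":0,"wy":0,"wz":0},{"grip":0,"x":-1.5,"y":0,"z":0,"wx":0,"wy":0,"wz":0},{"grip":0,"x":-1.5,"y":0,"z":0,"wx":0,"wy":0,"wz":0},{"grip":0,"x":-1.5,"y":0,"z":0,"wx":0,"wy":0,"wz":0}]' 40; python3 s.py
```

```text
clock: 32.12
ee_pos: [0.51, 0.0938, 0.0442]
eef_rot: [0.248, 3.132, 0.0]
contact_force: [-3.0, 1.7, 0.7]
width: 0.0001
board xy [-172.27   99.02] F board -3.2 1.2 0.7 Mz -0.08
```

```bash
python3 -m crank '[{"grip":0,"x":-0.3,"y":0,"z":0,"wx":0,"wy":0,"wz":0},{"grip":0,"x":-0.6,"y":0,"z":0,"wx":0,"wy":0,"wz":0},{"grip":0,"x":-0.9,"y":0,"z":0,"wx":0,"wy":0,"wz":0},{"grip":0,"x":-1.2,"y":0,"z":0,"wx":0,"wy":0,"wz":0},{"grip":0,"x":-1.2,"y":0,"z":0,"wx":0,"wy":0,"wz":0},{"grip":0,"x":-1.2,"y":0,"z":0,"wx":0,"wy":0,"wz":0},{"grip":0,"x":-1.2,"y":0,"z":0,"wx":0,"wy":0,"wz":0},{"grip":0,"x":-1.2,"y":0,"z":0,"wx":0,"wy":0,"wz":0},{"grip":0,"x":-1.2,"y":0,"z":0,"wx":0,"wy":0,"wz":0},{"grip":0,"x":-1.2,"y":0,"z":0,"wx":0,"wy":0,"wz":0}]' 40; python3 s.py
```

```text
clock: 32.95
ee_pos: [0.5102, 0.0937, 0.0442]
eef_rot: [-0.248, -3.13, 0.0]
contact_force: [-7.3, 0.9, 4.7]
width: 0.0003
board xy [-172.11   99.03] F board -7.4 -0.2 4.7 Mz 0.02
```

```bash
python3 -m crank '[{"grip":0,"x":5,"y":0,"z":0,"wx":0,"wy":0,"wz":0},{"grip":0,"x":10,"y":0,"z":-20,"wx":0,"wy":0,"wz":0},{"grip":0,"x":10,"y":0,"z":-60,"wx":0,"wy":0,"wz":0},{"grip":0,"x":10,"y":20,"z":-95,"wx":0,"wy":0,"wz":0},{"grip":0,"x":20,"y":60,"z":-100,"wx":0,"wy":0,"wz":0},{"grip":0,"x":30,"y":100,"z":-100,"wx":0,"wy":0,"wz":0},{"grip":0,"x":40,"y":140,"z":-100,"wx":0,"wy":0,"wz":0},{"grip":0,"x":50,"y":180,"z":-100,"wx":0,"wy":0,"wz":0},{"grip":0,"x":60,"y":220,"z":-100,"wx":0,"wy":0,"wz":0},{"grip":0,"x":70,"y":255,"z":-100,"wx":0,"wy":0,"wz":0}]' 40;  python3 - <<'E'
from cell import optics
from h import *
c=optics.capture("top");a=cv2.resize(c["frame"][215:370,320:460,::-1],None,fx=3.8,fy=3.8,interpolation=cv2.INTER_CUBIC);cv2.imwrite("pics/v6.png",a)
f=c["frame"];h=cv2.cvtColor(f,cv2.COLOR_RGB2HSV)
rd=(((h[...,0]<8)|(h[...,0]>172))&(h[...,1]>120));print("red px",rd[225:250,360:450].sum())
E
```

```text
clock: 33.78
ee_pos: [0.4822, 0.3592, 0.1445]
eef_rot: [0.247, 3.129, 0.002]
contact_force: [1.2, -0.6, 0.5]
width: 0.0001
red px 0
```

View pics/v6.png

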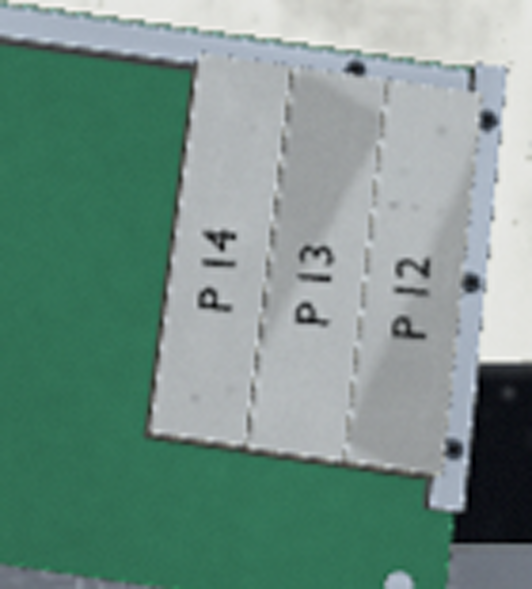

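Run:
```python
from cell import optics
from h import *
c=optics.capture("top");f=c["frame"];h=cv2.cvtColor(f,cv2.COLOR_RGB2HSV)
b=lambda p:tob(cast(c,np.array(p)/3.8+[319.6,214.6],.060)).round(1).tolist()
print("near ends P14 L,R; P13 L,R; P12 L,R",[b(p) for p in((151,434),(247,446),(251,447),(345,460),(349,461),(437,473))])
print("P14 outer edge near/far",b((150,434)),b((196,64)))
# outer long edge by subpixel saturation step along rows
s=h[...,1].astype(float);pts=[]
for r in range(240,322,4):
    x0=int(round(371-(r-232)*.12));seg=cv2.GaussianBlur(s[r:r+1,x0-8:x0+9],(3,1),0)[0];d=-np.diff(seg);k=d.argmax()
    w=d[max(k-1,0):k+2];pts.append((x0-8+k+.5+(w@np.arange(-1,len(w)-1))/w.sum(),r))
P=tob(cast(c,pts,.060));q=np.polyfit(P[:,0],P[:,1],1);print("outer edge: slope rad",q[0].round(4),"y at centre",np.polyval(q,-80).round(2),"resid",(P[:,1]-np.polyval(q,P[:,0])).std().round(2))
for y in(200,):pass
```

```text
near ends P14 L,R; P13 L,R; P12 L,R [[[-160.9, 119.1]], [[-160.1, 80.0]], [[-160.3, 78.4]], [[-160.0, 40.1]], [[-160.1, 38.5]], [[-159.8, 2.8]]]
P14 outer edge near/far [[-160.9, 119.5]] [[-6.1, 120.4]]
outer edge: slope rad -0.001 y at centre 121.87 resid 0.22
```

```bash
python3 -c "
from cell import arm
print(arm.sign_off())"
```

```text
the job is handed in; nothing more can be done
None
```

I set the three prisms in a tight row in the order P12, P13, P14 from the side bar and handed the job in at about 34 s of the 72 s allowed. No verdict was reported.

**What I did:** I gripped P12, moved it into the corner and felt for both bars with it. I then put P13 and P14 down beside it with a gap, slid each one sideways against its neighbour while clear of the pins, and pushed its near end gently up to the rear bar.

**Last checks:**
- **Pins:** no red from the pins shows in the top view.
- **Rear bar:** I felt it at three contacts with pushes of 8, 11 and 7 N, partly friction, all under its 14 N hold. I did not measure its position directly afterwards.
- **Near ends:** all three lie in line within about 1 mm.
- **Outer edge of the row:** it is square to about 0.001 rad. Two readings put it 120 and 122 mm from the side bar, against 120 mm for no gaps. I put the difference down to the dark side face blurring the edge.
- **Gaps:** none were visible, and P14 stopped 40 mm from where P13 had stopped.
- **Stopwatch and spatula:** I never touched them. The spatula was in its place when last seen, with P14 set down. I did not measure either one at the end.

One thing did not go to plan: while being set down, P13 pressed on the board with about 33 N at the wrist, probably because it had slipped a little in the grip. That is within the 120 N limit, and it lay flat afterwards.

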